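# Eject a dead hard drive from its dock and lay it lid-up

### The job

The dead 3.5-inch hard drive, the taller of the two units standing in the dock, is to be stripped: press the eject key in front of its bay all the way down so that the drive is pushed up off its connector, then lift it out and stand it on its connector end on the bench mat, without dropping it, and let go. Then tip it over so that it ends up lying flat on the mat on its circuit-board side, with the screwed lid facing up. Leave the small drive in its adapter tray seated in the other bay, and do not knock the tools and parts on the mat and around the dock out of their places.

Things in the scene. Friction and masses are not known exactly. Their poses are not given: they have to be found in the camera images.
- dock: Black dual-bay drive dock, fixed, 205 mm deep (x -105 to +100), 150 wide (y), deck 62 above the bench. Origin on the bench under it; x points from its front (two eject keys) to its back, y left, z up. Two slots, 105 mm long (x), 24 wide (y), 40 deep, centred at x = +30, y = +35 (left bay) and -35 (right). Units stand on the slot floor, 22 mm above the bench, gripped by a leaf spring (about 7 N of friction).
- key_left (a joint): Travel of the left bay's eject key in m: 0 up, 0.015 fully pressed (straight down). It springs back when let go. Through a rocker it raises the unit in the left bay by 0.8 of its own travel (12 mm when fully down), against 11 to 15 N; the slot's leaf spring then keeps the unit up.
- key_right (a joint): The same for the right bay's eject key.
- key_left_top (a point): Centre of the top face of the left eject key, a grey plastic key 34 mm (dock x) by 28 mm (dock y), at dock x = -78, y = +35 mm, its top 77 mm above the bench when up and 62 mm (flush with the deck) when fully down. It is 57 mm in front of the nearest edge of a drive in its bay.
- key_right_top (a point): Centre of the top face of the right eject key, the same, at dock x = -78, y = -35 mm.
- drive: The dead hard drive, a solid silver metal slab 102 mm wide (own x), 20 thick (own y), 147 long (own z), about 0.42 kg. Origin: centre of its connector end, which is down in the dock; own z points away from that end, own +y out of the lid face. In either bay its axes are the dock's and it stands 107 mm above the deck. It is flat-sided and stands by itself on its connector end.
- drive_lid (a point): Centre of the drive's lid face (own y = +10, z = 73.5 mm): steel lid with six screws and a plain white label, facing the dock's left (+y) while in the dock; the opposite face carries the green circuit board. 24 mm above the bench when the drive lies lid-up on the mat.
- tray: Small flash drive in an open black plastic adapter tray, 102 mm wide (own x), 20 mm thick (own y), 110 mm tall (own z), standing in the other bay with the dock's axes, 70 mm above the deck. Origin: centre of its lower end. It must stay seated.
- mat: Blue-grey static-safe mat, fixed to the bench, 280 mm (x) by 340 mm (y), 4 mm thick. Origin: centre of its underside, on the bench; z up.
- screwdriver: Screwdriver with an orange handle, 190 mm long, lying on the mat along the mat's y near its +x edge (centre about 108 mm from the mat's middle). Origin near its middle. Bystander.
- screw_dish: Small round steel dish, 60 mm across, 22 mm high, in the mat's +x, +y corner. Origin: centre of its underside. Bystander.
- solder_spool: Spool of solder, 54 mm across, 44 mm high, standing before the dock's front left corner. Origin: centre of its underside. Bystander.
- board: Green circuit board with parts on it, 85 by 115 mm, 18 mm high, lying behind the dock. Origin: centre of its underside. Bystander.
Not all that is in view belongs to the job. There is more than one size of the drive; the one meant has the size given above.

How it is judged:
By the outcome, as a careful person would: the job done as asked, in the order asked, and still so for the second after the job is handed in, with the robot touching nothing.
It also fails if it takes over 67 s, if anything falls off the work surface, if the arm or the gripper's body presses on something with over 40 N, if the wrist force passes 120 N, or if a joint passes its speed limit or range.

### The arm

A 6-joint arm with a two-finger parallel gripper is mounted at the origin on the work surface. World frame = base frame: x ahead of the robot, y to its left, z up, the work surface at z = 0. Lengths are in m, angles in rad, forces in N, time in s.
With the tool pointing down it reaches from about 0.3 to 1 m from the base axis. Payload 5.1 kg.
Tool frame: the origin (TCP) lies between the finger pads; the fingertips stand 14 mm ahead of it and the grasp point (between the pads) lies 5 mm behind it (bot.tip_reach is the distance from the TCP to the fingertips, in m); z points along the fingers, y is the direction in which the jaws open and shut (so a half turn about z gives the same grasp; the last joint's range is limited). The gripper opens to 95 mm and grips with 3 to 60 N. Pads are 20 mm wide; open, the fingers measure 119 mm over their backs; the gripper's body (75 mm by 180 mm) begins 59 mm behind the grasp point.
Start: joints at [1.105, 0.124, 1.65, -0, 1.367, -0.083], TCP at [0.243, 0.603, 0.229] pointing down, gripper open.
Joint ranges: [-2.61, 2.61], [-1.02, 2.33], [0.03, 2.71], [-1.35, 4.49], [0.32, 2.68], [-2.91, 2.91]. Speed limits (rad/s): [2.57, 2.57, 3.14, 3.14, 3.14, 3.14].

### API

Orientations are given as a unit quaternion [w, x, y, z].
In Python, from station import bot, imaging, job gives the robot as it stands.
- The arm moves only by the tool play_rows, never from a script. Its argument "deltas" is one flat list of numbers, 6 for each row, row after row: the shift along the tool's x, y, z in cm, then the turn, a rotation vector about the tool's x, y, z in degrees. In form: [x, y, z, ax, ay, az, x, y, z, ax, ay, az, ...]. A call has 1 to 12 rows; each row shifts and turns the commanded pose from where the row before left it, along the tool's axes as they then stand; what a row does not reach is not made up. A row lasts 1/10 s, in which the tool goes at most 50 mm and 8.59 degrees, less where a joint would pass 70% of its speed; a pose out of reach is approached as far as the arm can. A call is refused whole if a number of a shift passes 5 or a number of a turn 8.59, either way. A call with a gripper value outside its range is refused whole. "fingers" is the opening in per cent of the stroke, from 0 (shut) to 100 (fully open), set as the call begins (left out, the last holds). The fingers move at their own pace and stop on an object; the grip force is fixed at half the most. Time passes only in rows, so rows that do not move let the fingers close. It gives the time, the measured TCP pose, the force and the opening at its end, in the units of the state.
- bot.sense(): the state, without advancing time (a new reading comes with each control period).
- imaging.read_camera(name): name is "side" or "top"; returns the picture (400x640x3 uint8, blue, green, red); there is no depth.
- imaging.calibration(name): a dict with "fx", "fy", "cx", "cy" (pixels), "T" (4x4, takes a point from camera to world coordinates). Camera axes: x right, y up, looking along -z (the intrinsics and any distortion apply to the point x, -y, -z); pixel columns grow to the right and rows downward; lengths in m; the calibration is good to about 2 mm. A picture is of the moment at which its call begins. calibration takes no time and is no camera call.
- job.close_job(): hands the job in, once; it reports no verdict.
Trained networks look in the newest picture that a camera, given by its name, has taken for a name from the list of things; names that differ only in an ending like _2 or _b are one class to them, and where a whole thing is asked for, a point or a joint stands for the part that bears it (a point fixed in the world has none). Each returns a list of dicts, best first, with "p" (0 to 1); they miss things now and then, are a little off and sometimes report something else, mostly with a low value. They report only what shows in the picture. A call takes as long as a camera call. They do not tell look-alikes from the thing itself.
- imaging.look_for(camera, label): "rect" ([left, top, right, bottom] in pixels, round what is visible of it).
- imaging.cut_out(camera, label): "mask" (400x640 bool, what is visible of it) and "rect" ([left, top, right, bottom] in pixels, round what is visible of it).
- imaging.place_of(camera, label): "position" ([row, column] in pixels: a listed point, or the origin of a listed thing).
The state is a dict: "t": time; "joints": joint angles; "dq": joint speeds; "joint_efforts": joint torques, N m; "tool_pos": TCP position; "tcp_rot": TCP orientation; "contact_force": force on the tool from outside, world axes, zero at the start; "wrist_torque": the same for the moment, N m; "finger_gap": finger opening in m.
Only numpy, scipy, OpenCV 4.12 (cv2) and the standard library are available. Lean on these libraries where they do the work, as an engineer would, in place of code of your own. Each camera call takes 0.05 s, during which the arm holds its last target.

## Working session

There is one attempt and no reset: what is moved stays moved. The work goes in short steps, Python scripts to look and compute and a tool call to move; the robot and the scene stay as the last step left them, time stands still between calls to the robot, and variables do not carry over. Pictures are saved under pics/ and viewed, and the job is handed in when it is done.

Besides the shell and the picture viewer there is one more tool, called after "Emit:" as name(argument=value, ...) on one line, values as JSON. play_rows: Moves the arm, as the interface text tells. Its arguments: {"type":"object","properties":{"deltas":{"type":"array"},"fingers":{"type":"number"}},"required":["deltas"]}

```bash
ls; mkdir -p pics
python3 - <<'E'
from station import bot, imaging, job
import cv2,numpy as np
print(bot.sense())
for n in("side","top"):
    im=imaging.read_camera(n); cv2.imwrite(f"pics/{n}0.png",im)
    c=imaging.calibration(n); print(n,{k:(np.round(v,4).tolist()) for k,v in c.items()})
E
```

```text
pics
{'t': 0.0, 'joints': array([ 1.10540971e+00,  1.24500582e-01,  1.65166589e+00,  1.44098054e-05,
        1.36750904e+00, -8.25889115e-02]), 'dq': array([-0.00113194, -0.00020944, -0.00124751, -0.00039244,  0.001407  ,
        0.00051844]), 'joint_efforts': array([-4.06183399e-04, -4.17609394e+01, -3.59927344e+01,  7.74624827e-02,
        4.93665179e-02, -1.75979831e-04]), 'tool_pos': array([0.24252579, 0.60239687, 0.22739475]), 'tcp_rot': array([-2.88573484e-04,  1.90233723e-01,  9.81738278e-01, -1.00067246e-03]), 'contact_force': array([ 0.1729676 ,  0.45779746, -0.61356563]), 'wrist_torque': array([-0.0125164 ,  0.01510021, -0.08890779]), 'finger_gap': 0.09514395605657991}
side {'fx': 377.352, 'fy': 377.352, 'cx': 328.4947, 'cy': 195.9178, 'T': [[0.7278, 0.3568, -0.5857, -0.0138], [-0.6858, 0.3905, -0.6142, -0.5894], [0.0096, 0.8486, 0.5289, 0.5653], [0.0, 0.0, 0.0, 1.0]]}
top {'fx': 370.9224, 'fy': 370.9224, 'cx': 315.9244, 'cy': 193.877, 'T': [[-0.0216, 0.9965, -0.0807, 0.4912], [-0.9995, -0.0234, -0.0208, -0.0203], [-0.0226, 0.0802, 0.9965, 0.9724], [0.0, 0.0, 0.0, 1.0]]}
```

View pics/side0.png

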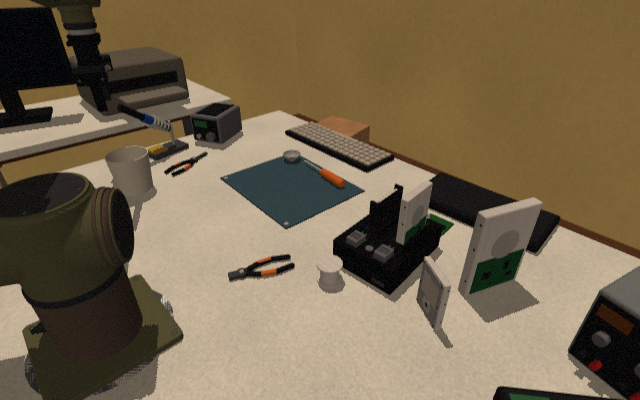

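View pics/top0.png

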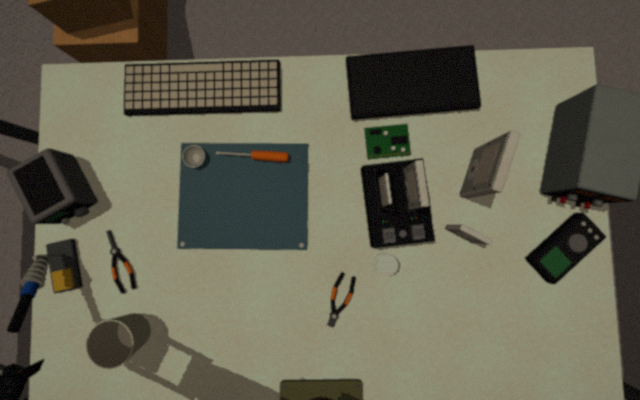

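The side view shows the dock at about (388,245), with a silver unit in its right bay (415,210) and a black tray in the left (385,210). The top view shows the same dock at (398,205), and the mat at (243,196) with the dish (194,157) and screwdriver (253,156).

Candidates for the drive, by side-view pixel:
- The silver slab in the dock at (415,210).
- The larger silver/green drive standing at (502,245), outside the dock.
- The small drive at (432,292), outside the dock.

I choose the one in the dock's right bay and will check it in a close crop.

```bash
cat > h.py <<'E'
from station import bot, imaging, job
import cv2,numpy as np
from scipy.spatial.transform import Rotation as R
def proj(n,P):
    c=imaging.calibration(n);T=np.array(c["T"]);p=(np.atleast_2d(P)-T[:3,3])@T[:3,:3]
    return np.c_[c["cx"]+c["fx"]*p[:,0]/-p[:,2], c["cy"]-c["fy"]*p[:,1]/-p[:,2]]
def ray(n,u,v,z):
    c=imaging.calibration(n);T=np.array(c["T"])
    d=T[:3,:3]@np.array([(u-c["cx"])/c["fx"],-(v-c["cy"])/c["fy"],-1]);o=T[:3,3]
    return o+d*(z-o[2])/d[2]
E
python3 - <<'E'
from h import *
im={n:imaging.read_camera(n) for n in("side","top")}
a=cv2.resize(im["side"][170:310,310:470],None,fx=3.5,fy=3.5,interpolation=2)
b=cv2.resize(im["top"][140:280,340:450],None,fx=3.5,fy=3.5,interpolation=2)[:490]
a=a[:490]
cv2.imwrite("pics/crop1.png",np.hstack([a[:,:420],b[:,:380]]))
for n in("side","top"):
  for l,z in (("drive",.022),("drive_lid",.0955),("tray",.022),("key_left_top",.077),("key_right_top",.077),("dock",0),("mat",0),("screwdriver",.01),("screw_dish",.004),("solder_spool",0),("board",0)):
    for r in imaging.place_of(n,l)[:3]:
        v,u=r["position"]; print(n,l,round(r["p"],2),np.round([u,v],1),np.round(ray(n,u,v,z),4))
E
```

```text
side drive 0.82 [425.8 316.9] [ 0.4346 -0.377   0.022 ]
side drive 0.69 [406.1 248.4] [ 0.5639 -0.2366  0.022 ]
side drive 0.57 [487.9 278.7] [ 0.6089 -0.4069  0.022 ]
side drive_lid 0.93 [425.1 291.7] [ 0.4178 -0.3744  0.0955]
side drive_lid 0.59 [492.7 243.4] [ 0.6241 -0.3911  0.0955]
side drive_lid 0.57 [409.2 216.8] [ 0.577  -0.2243  0.0955]
side tray 0.57 [385.  233.2] [ 0.5723 -0.1691  0.022 ]
side key_left_top 0.51 [357.8 236.9] [ 0.4613 -0.1813  0.077 ]
side key_right_top 0.57 [384.3 249. ] [ 0.4717 -0.2438  0.077 ]
side key_right_top 0.2 [386.5 231.1] [ 0.521  -0.2091  0.077 ]
side dock 0.55 [389.6 253.8] [ 0.544  -0.2083  0.    ]
side mat 0.9 [286.7 186.1] [0.5587 0.1901 0.    ]
side mat 0.49 [383.6 249.2] [ 0.5465 -0.1887  0.    ]
side screwdriver 0.83 [322.3 176.1] [0.6653 0.151  0.01  ]
side screw_dish 0.67 [290.1 157. ] [0.6821 0.3296 0.004 ]
side solder_spool 0.68 [329.2 281.8] [ 0.3823 -0.1791  0.    ]
side board 0.65 [425.3 223.3] [ 0.7039 -0.1953  0.    ]
top drive 0.91 [407.1 187.3] [ 0.5795 -0.2344  0.022 ]
top drive 0.88 [458.8 230.6] [ 0.4665 -0.3599  0.022 ]
to
[... 157 characters left out ...]
3846  0.0955]
top drive_lid 0.67 [467.3 234.9] [ 0.458  -0.3527  0.0955]
top tray 0.67 [381.7 193. ] [ 0.5664 -0.1691  0.022 ]
top key_left_top 0.75 [390.3 232. ] [ 0.468  -0.1776  0.077 ]
top key_right_top 0.45 [420.1 232. ] [ 0.4665 -0.2484  0.077 ]
top dock 0.69 [395.3 206. ] [ 0.5333 -0.2067  0.    ]
top mat 0.89 [240.6 196. ] [0.5689 0.199  0.    ]
top mat 0.66 [393.4 203.5] [ 0.5399 -0.202   0.    ]
top screwdriver 0.97 [253.  158.1] [0.6675 0.1634 0.01  ]
top screw_dish 0.67 [193.9 157.4] [0.6745 0.3224 0.004 ]
top screw_dish 0.54 [384.4 145. ] [ 0.6946 -0.1835  0.004 ]
top solder_spool 0.88 [384.3 263.8] [ 0.3847 -0.1726  0.    ]
top board 0.56 [387.7 142.3] [ 0.7024 -0.1932  0.    ]
```

View pics/crop1.png

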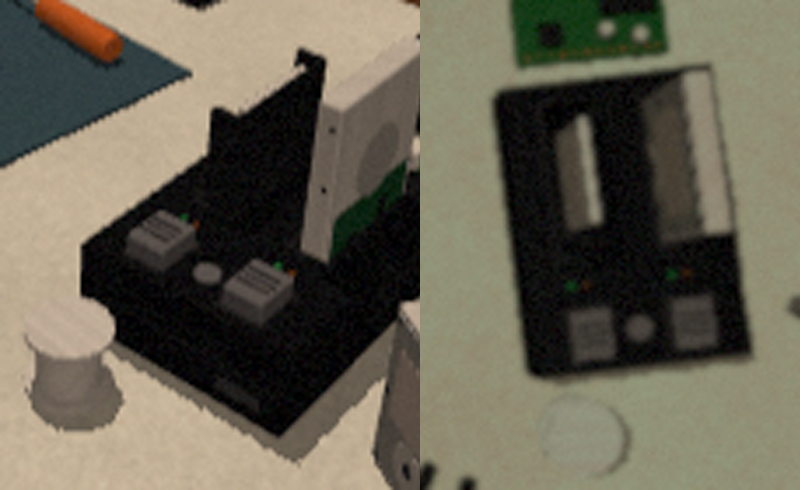

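The crop confirms it: the taller silver drive stands in the right bay, and the low black tray with the small drive is in the left bay. Next I fit the dock pose.

```bash
cat >> h.py <<'E'
def d2w(pose,P):
    x,y,a=pose;P=np.atleast_2d(P).astype(float);c,s=np.cos(a),np.sin(a)
    return np.c_[x+c*P[:,0]-s*P[:,1],y+s*P[:,0]+c*P[:,1],P[:,2]]
def box(x0,x1,y0,y1,z0,z1):
    return np.array([[x,y,z] for z in(z0,z1) for x,y in((x0,y0),(x1,y0),(x1,y1),(x0,y1))])
def wire(im,n,P,col,s,off):
    q=proj(n,P);q=((q-off)*s).astype(int)
    for i,j in [(0,1),(1,2),(2,3),(3,0),(4,5),(5,6),(6,7),(7,4),(0,4),(1,5),(2,6),(3,7)]:
        cv2.line(im,tuple(map(int,q[i])),tuple(map(int,q[j])),col,1)
E
python3 - <<'E'
from h import *
from scipy.optimize import least_squares
obs=[("top",(371.4,248),(-.105,.075,.062)),("top",(434.3,241.4),(-.105,-.075,.062)),("top",(423.1,158.9),(.1,-.075,.062)),("top",(362,166.3),(.1,.075,.062)),
("top",(390.3,232),(-.078,.035,.077)),("top",(420.1,232),(-.078,-.035,.077)),("side",(357.8,236.9),(-.078,.035,.077)),("side",(384.3,249),(-.078,-.035,.077)),
("side",(310+81/3.5,170+245/3.5),(-.105,.075,.062))]
f=lambda p:np.concatenate([proj(n,d2w(p,q))[0]-uv for n,uv,q in obs])
r=least_squares(f,[.545,-.2,0.1],loss="soft_l1");print(r.x,np.degrees(r.x[2]),f(r.x).reshape(-1,2).round(1).tolist())
p=r.x
out=[]
for n,x0,y0 in(("side",310,170),("top",335,140)):
    im=cv2.resize(imaging.read_camera(n)[y0:y0+150,x0:x0+130],None,fx=3,fy=3,interpolation=2)
    for b,c in((box(-.105,.1,-.075,.075,0,.062),(0,255,255)),(box(-.021,.081,-.045,-.025,.022,.169),(0,0,255)),(box(-.021,.081,.025,.045,.022,.132),(255,0,255)),(box(-.095,-.061,.021,.049,.062,.077),(0,255,0)),(box(-.095,-.061,-.049,-.021,.062,.077),(0,255,0))):
        wire(im,n,d2w(p,b),c,3,(x0-.5,y0-.5))
    out.append(im)
cv2.imwrite("pics/fit1.png",np.hstack(out))
E
```

```text
[ 0.54151106 -0.20337341  0.10188969] 5.837849222365942 [[2.6, 0.2], [1.3, -0.8], [0.1, -1.4], [0.7, -1.2], [-0.3, 3.2], [-1.0, -0.4], [-2.0, -0.9], [-0.5, 1.5], [-0.3, -0.2]]
```

View pics/fit1.png

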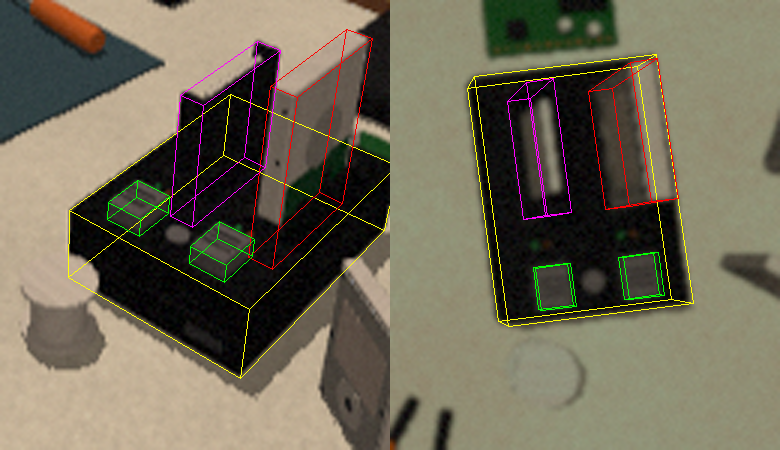

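The dock fit is good to about 2–3 mm, with yaw 5.8°. Next I compute the move to a point above the right key.

```bash
cat >> h.py <<'E'
DOCK=(.5415,-.2034,np.radians(5.84))
def cur():
    s=bot.sense();q=s["tcp_rot"];return s["tool_pos"],R.from_quat([q[1],q[2],q[3],q[0]])
def downrot(az):  # tool y azimuth az (deg), z down
    a=np.radians(az);y=np.array([np.cos(a),np.sin(a),0]);z=np.array([0,0,-1.]);x=np.cross(y,z)
    return R.from_matrix(np.c_[x,y,z])
def rem(pt,rt,first=True):
    p,r=cur();rv=(r.inv()*rt).as_rotvec(degrees=True)
    print("turn tool deg",rv.round(2),"| shift after turn, tool cm",(rt.inv().apply(pt-p)*100).round(2),"| before turn",(r.inv().apply(pt-p)*100).round(2))
E
python3 - <<'E'
from h import *
k=d2w(DOCK,[-.078,-.035,.077+.014+.05])[0];print(k)
rem(k,downrot(95.84))
E
```

```text
[ 0.46746611 -0.24615491  0.141     ]
turn tool deg [  0.     0.   -27.77] | shift after turn, tool cm [-13.71 -86.76   8.76] | before turn [-52.55 -70.38   8.76]
```

Emit:
play_rows(deltas=[0,0,0,0,0,-6.94,0,0,0,0,0,-6.94,0,0,0,0,0,-6.94,0,0,0,0,0,-6.95,-0.5,-3,0,0,0,0,-0.75,-4.5,0,0,0,0,-0.75,-4.5,0,0,0,0,-0.75,-4.5,0,0,0,0,-0.75,-4.5,0,0,0,0,-0.75,-4.5,0,0,0,0,-0.75,-4.5,0,0,0,0,-0.75,-4.5,0,0,0,0], fingers=0)

```text
t: 2.6
tool_pos: [0.3352, 0.264, 0.2289]
tcp_rot: [0.0, -0.051, 0.999, 0.0]
contact_force: [1.2, -0.4, 1.2]
finger_gap: 0.0049
```

Emit:
play_rows(deltas=[-0.75,-4.5,0,0,0,0,-0.75,-4.5,0,0,0,0,-0.75,-4.5,0,0,0,0,-0.75,-4.5,0,0,0,0,-0.75,-4.5,0,0,0,0,-0.75,-4.5,0,0,0,0,-0.75,-4.5,0,0,0,0,-0.75,-4.5,0,0,0,0,-0.75,-4.5,0,0,0,0,-0.75,-4.5,0,0,0,0,-0.5,-3,0,0,0,0,0,0,0,0,0,0])

```text
t: 3.8
tool_pos: [0.4638, -0.2069, 0.2286]
tcp_rot: [-0.0, -0.049, 0.999, -0.0]
contact_force: [0.2, 0.8, -0.1]
finger_gap: 0.0004
```

Run:
```python
from h import *
k=d2w(DOCK,[-.078,-.035,.077+.014+.05])[0]
rem(k,downrot(95.84));s=bot.sense();print(s["t"],s["tool_pos"],s["joints"].round(2),s["finger_gap"],s["contact_force"])
```

```text
turn tool deg [-0.03 -0.01 -0.24] | shift after turn, tool cm [ 0.04 -3.94  8.76] | before turn [ 0.02 -3.94  8.76]
3.8 [ 0.46383119 -0.20691943  0.22862005] [-0.53 -0.2   1.96 -0.    1.38 -2.19] 0.00040494334345001154 [ 0.21018344  0.84885425 -0.12056042]
```

Emit:
play_rows(deltas=[0,-2,0,0,0,0,0,-1.95,1,0,0,0,0,0,3,0,0,0,0,0,3,0,0,0,0,0,1.8,0,0,0,0,0,0,0,0,0])

```text
t: 4.4
tool_pos: [0.4655, -0.241, 0.1373]
tcp_rot: [-0.003, -0.051, 0.999, 0.002]
contact_force: [0.8, -0.1, -0.3]
finger_gap: 0.0005
```

Run:
```python
from h import *
rem(d2w(DOCK,[-.078,-.035,.077+.014])[0],downrot(95.84))
a=cv2.resize(imaging.read_camera("side")[130:310,310:470],None,fx=2.7,fy=2.7,interpolation=2)
b=cv2.resize(imaging.read_camera("top")[140:280,340:450],None,fx=3.47,fy=3.47,interpolation=2)[:486]
cv2.imwrite("pics/key1.png",np.hstack([a[:485],b[:485,:360]]))
```

```text
turn tool deg [ 0.25 -0.29  0.03] | shift after turn, tool cm [-0.15 -0.53  4.63] | before turn [-0.17 -0.55  4.62]
```

View pics/key1.png

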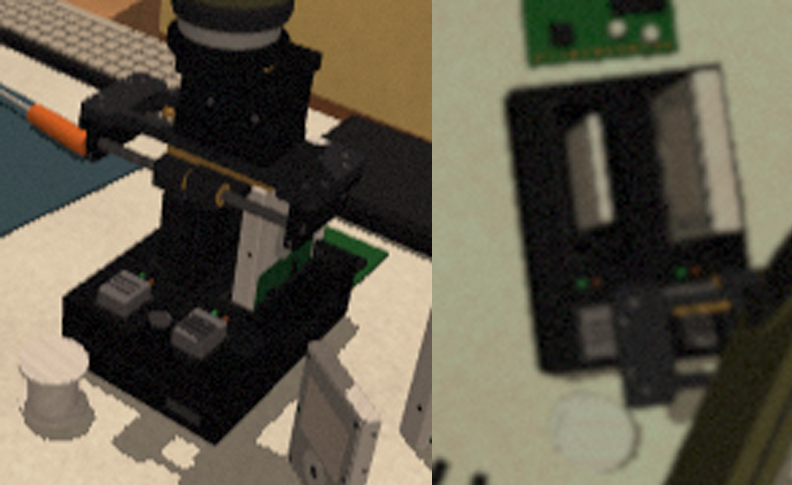

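Run:
```python
from h import *
s=bot.sense();print(s["t"],s["tool_pos"],s["finger_gap"])
im=imaging.read_camera("side")
p,r=cur()
for d,c in((.014,(0,0,255)),(-.059,(0,255,0)),(0,(255,0,255))):
    q=proj("side",p+r.apply([0,0,d]))[0];print(q);cv2.circle(im,tuple(q.astype(int)),1,c,-1)
cv2.imwrite("pics/key2.png",cv2.resize(im[100:300,290:490],None,fx=3,fy=3,interpolation=2))
```

```text
4.5 [ 0.46762898 -0.24255584  0.14109752] 0.0007049239469327151
[385.16423022 229.05740828]
[388.65496777 196.93548148]
[385.80460727 223.16462938]
```

View pics/key2.png

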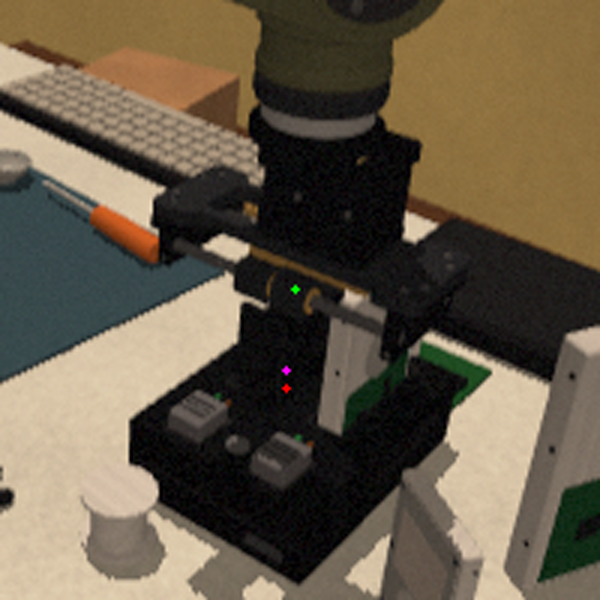

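The shut fingers are the dark shape at (290,290–390) in this crop. Their tip is about 5 cm above the right key at (283,460), so I press.

Emit:
play_rows(deltas=[0,-0.3,2.5,0,0,0,0,0,2.2,0,0,0,0,0,0.6,0,0,0,0,0,0.4,0,0,0,0,0,0.4,0,0,0,0,0,0,0,0,0])

```text
t: 5.15
tool_pos: [0.4684, -0.2462, 0.0828]
tcp_rot: [-0.0, -0.051, 0.999, -0.0]
contact_force: [-4.0, 4.6, 6.9]
finger_gap: 0.0005
```

Emit:
play_rows(deltas=[0,0,0.2,0,0,0,0,0,0.1,0,0,0,0,0,0.1,0,0,0,0,0,0,0,0,0])

```text
t: 5.55
tool_pos: [0.4684, -0.2463, 0.0795]
tcp_rot: [0.0, -0.051, 0.999, -0.0]
contact_force: [-5.9, 3.3, 12.0]
finger_gap: 0.0006
```

Emit:
play_rows(deltas=[0,0,0.2,0,0,0,0,0,0.15,0,0,0,0,0,0,0,0,0,0,0,0,0,0,0])

```text
t: 5.95
tool_pos: [0.4685, -0.2463, 0.0763]
tcp_rot: [-0.0, -0.051, 0.999, -0.0]
contact_force: [-6.9, 4.4, 12.4]
finger_gap: 0.0003
```

Emit:
play_rows(deltas=[0,0,0.15,0,0,0,0,0,0.15,0,0,0,0,0,0,0,0,0,0,0,0,0,0,0])

```text
t: 6.35
tool_pos: [0.4686, -0.2463, 0.0762]
tcp_rot: [-0.001, -0.051, 0.999, 0.0]
contact_force: [-14.8, 10.1, 29.6]
finger_gap: 0.0004
```

The key has bottomed out: the TCP stays at 0.0762 while the force jumps to 30 N. I retract and look.

Emit:
play_rows(deltas=[0,0,-1,0,0,0,0,0,-2,0,0,0,0,0,-4,0,0,0,0,0,-4,0,0,0,0,0,-4,0,0,0,0,0,-3,0,0,0,0,0,-1,0,0,0,0,0,0,0,0,0], fingers=45)

```text
t: 7.15
tool_pos: [0.4688, -0.2466, 0.2621]
tcp_rot: [0.002, -0.051, 0.999, -0.002]
contact_force: [0.6, 0.8, 0.7]
finger_gap: 0.0426
```

Run:
```python
from h import *
rem(d2w(DOCK,[.030,-.035,.265])[0],downrot(95.84))
out=[]
for n,x0,y0 in(("side",310,170),("top",335,140)):
    im=cv2.resize(imaging.read_camera(n)[y0:y0+150,x0:x0+130],None,fx=3,fy=3,interpolation=2)
    for b,c in((box(-.021,.081,-.045,-.025,.034,.181),(0,0,255)),(box(-.021,.081,.025,.045,.022,.132),(255,0,255)),(box(-.095,-.061,-.049,-.021,.062,.077),(0,255,0))):
        wire(im,n,d2w(DOCK,b),c,3,(x0-.5,y0-.5))
    out.append(im)
cv2.imwrite("pics/ej.png",np.hstack(out))
```

```text
turn tool deg [-0.19  0.24  0.01] | shift after turn, tool cm [-10.67   0.05  -0.29] | before turn [-10.67   0.05  -0.24]
```

View pics/ej.png

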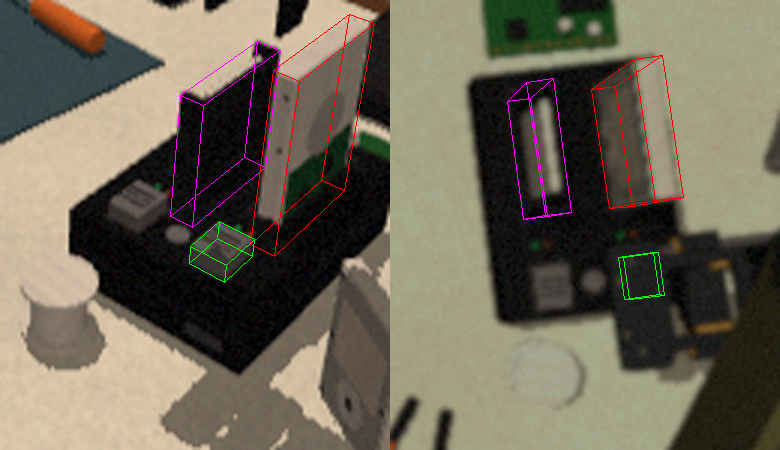

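The drive has risen 12 mm: the red wireframe at the raised pose matches it in both views. The tray is unmoved. I go over the drive and down.

Emit:
play_rows(deltas=[-2,0,0,0,0,0,-3,0,0,0,0,0,-3,0,0,0,0,0,-2,0,0,0,0,0,-0.65,0,0,0,0,0,0,0,1,0,0,0,0,0,3,0,0,0,0,0,3,0,0,0,0,0,0,0,0,0,0,0,0,0,0,0])

```text
t: 8.25
tool_pos: [0.5724, -0.2351, 0.188]
tcp_rot: [-0.001, -0.051, 0.999, 0.001]
contact_force: [-0.2, 0.0, 0.8]
finger_gap: 0.0427
```

Run:
```python
from h import *
rem(d2w(DOCK,[.030,-.035,.146])[0],downrot(95.84));print(bot.sense()["contact_force"])
im=imaging.read_camera("side")
cv2.imwrite("pics/gr.png",cv2.resize(im[130:280,330:480],None,fx=3.5,fy=3.5,interpolation=2))
```

```text
turn tool deg [ 0.08 -0.14 -0.04] | shift after turn, tool cm [-0.25 -0.03  4.2 ] | before turn [-0.26 -0.03  4.2 ]
[-0.18975101  0.02235761  0.81424174]
```

View pics/gr.png

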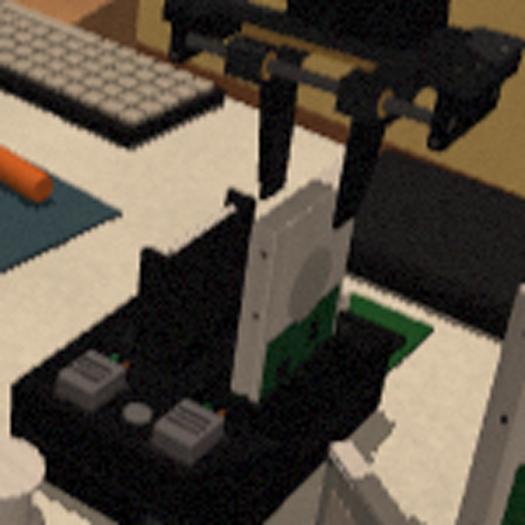

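The fingers straddle the drive's top edge evenly, with tips at (272,190) and (345,220) in the crop. I go down and close.

Emit:
play_rows(deltas=[-0.2,0,1.5,0,0,0,0,0,2,0,0,0,0,0,0.7,0,0,0,0,0,0,0,0,0])

```text
t: 8.7
tool_pos: [0.5751, -0.2347, 0.1459]
tcp_rot: [-0.001, -0.051, 0.999, 0.001]
contact_force: [0.1, -1.0, -0.2]
finger_gap: 0.0426
```

Emit:
play_rows(deltas=[0,0,0,0,0,0,0,0,0,0,0,0,0,0,0,0,0,0,0,0,0,0,0,0,0,0,0,0,0,0], fingers=0)

```text
t: 9.2
tool_pos: [0.5756, -0.2335, 0.1467]
tcp_rot: [-0.0, -0.051, 0.999, 0.002]
contact_force: [1.1, 4.2, -2.5]
finger_gap: 0.0199
```

Gap 19.9 mm matches the drive's thickness. I lift.

Emit:
play_rows(deltas=[0,0.1,-0.5,0,0,0,0,0,-1,0,0,0,0,0,-1.5,0,0,0,0,0,-2,0,0,0,0,0,-2.5,0,0,0,0,0,-2.5,0,0,0,0,0,-2.5,0,0,0,0,0,-1.5,0,0,0,0,0,-0.5,0,0,0,0,0,0,0,0,0])

```text
t: 10.2
tool_pos: [0.5757, -0.2345, 0.2935]
tcp_rot: [0.001, -0.051, 0.999, -0.001]
contact_force: [0.4, 0.7, -6.0]
finger_gap: 0.0202
```

Run:
```python
from h import *
s=bot.sense();print(s["finger_gap"],s["contact_force"],s["joints"].round(2))
out=[]
for n,x0,y0 in(("side",300,80),("top",320,110)):
    im=cv2.resize(imaging.read_camera(n)[y0:y0+190,x0:x0+150],None,fx=2.6,fy=2.6,interpolation=2)
    out.append(im)
cv2.imwrite("pics/lift.png",np.hstack(out))
# mat corners
im=imaging.read_camera("top")
r=imaging.cut_out("top","mat")
m=r[0]["mask"].astype(np.uint8);print(r[0]["p"],r[0]["rect"])
c=max(cv2.findContours(m,0,2)[0],key=cv2.contourArea);mr=cv2.boxPoints(cv2.minAreaRect(c))
for q in mr: print(q,ray("top",q[0],q[1],.004).round(3))
```

```text
0.02018163754712027 [ 0.42929072  0.74481792 -5.96895621] [-0.47  0.03  1.64 -0.    1.47 -2.15]
0.78 [175.1, 141.7, 307.0, 250.0]
[176.77585 247.84705] [0.437 0.366 0.004]
[177.923   141.16046] [0.72  0.366 0.004]
[307.98325 142.55896] [0.706 0.018 0.004]
[306.8361  249.24554] [0.426 0.026 0.004]
```

View pics/lift.png

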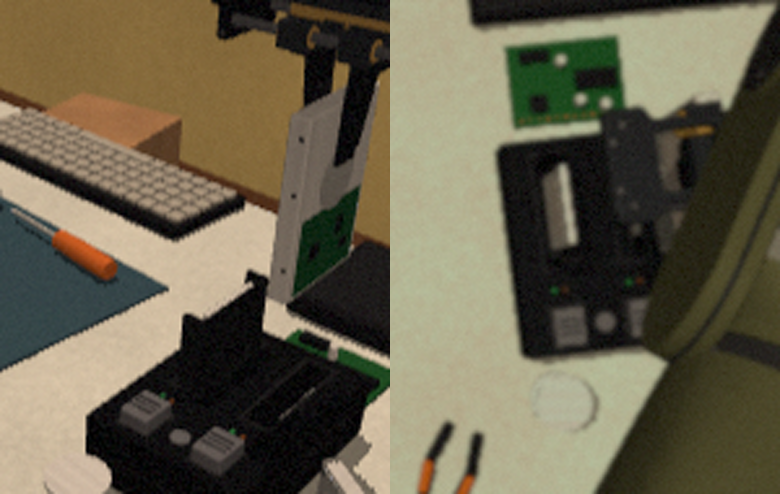

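The drive is free and hangs upright, and the tray and the bystanders are in place. I carry it to the mat at about (0.53, 0.27), square to the mat, so it can tip toward −y onto its board side.

Emit:
play_rows(deltas=[0,0,0,0,0,5.8,0,2,0,0,0,0,0.4,3.5,0,0,0,0,0.5,4.5,0,0,0,0,0.5,4.5,0,0,0,0,0.5,4.5,0,0,0,0,0.5,4.5,0,0,0,0,0.5,4.5,0,0,0,0,0.5,4.5,0,0,0,0,0.5,4.5,0,0,0,0,0.5,4.5,0,0,0,0,0.2,4.5,0,0,0,0])

```text
t: 11.6
tool_pos: [0.5278, 0.2283, 0.2914]
tcp_rot: [-0.001, -0.001, 1.0, -0.0]
contact_force: [0.3, -0.0, -4.6]
finger_gap: 0.0201
```

Emit:
play_rows(deltas=[0,3,0,0,0,0,0,1.5,1,0,0,0,0,0,3,0,0,0,0,0,4,0,0,0,0,0,4,0,0,0,0,0,2.5,0,0,0,0,0,1,0,0,0,0,0,0,0,0,0,0,0,0,0,0,0])

```text
t: 12.5
tool_pos: [0.5301, 0.2711, 0.1385]
tcp_rot: [0.001, -0.0, 1.0, 0.0]
contact_force: [0.9, -0.1, -4.8]
finger_gap: 0.0196
```

Run:
```python
from h import *
s=bot.sense();print(s["finger_gap"],s["contact_force"],s["joints"].round(2))
rem(np.array([.53,.27,.1165]),downrot(90))
p=s["tool_pos"]
out=[]
for n,x0,y0 in(("side",200,60),("top",160,120)):
    im=cv2.resize(imaging.read_camera(n)[y0:y0+190,x0:x0+150],None,fx=2.6,fy=2.6,interpolation=2)
    wire(im,n,box(p[0]-.051,p[0]+.051,p[1]-.01,p[1]+.01,p[2]-.1125,p[2]+.0345),(0,0,255),2.6,(x0-.5,y0-.5))
    out.append(im)
cv2.imwrite("pics/pl.png",np.hstack(out))
```

```text
0.01961688715183805 [ 0.94590883 -0.07110741 -4.79359295] [ 0.38  0.08  1.86 -0.    1.21 -1.19]
turn tool deg [0.04 0.11 0.04] | shift after turn, tool cm [ 0.01 -0.11  2.2 ] | before turn [ 0.02 -0.11  2.2 ]
```

View pics/pl.png

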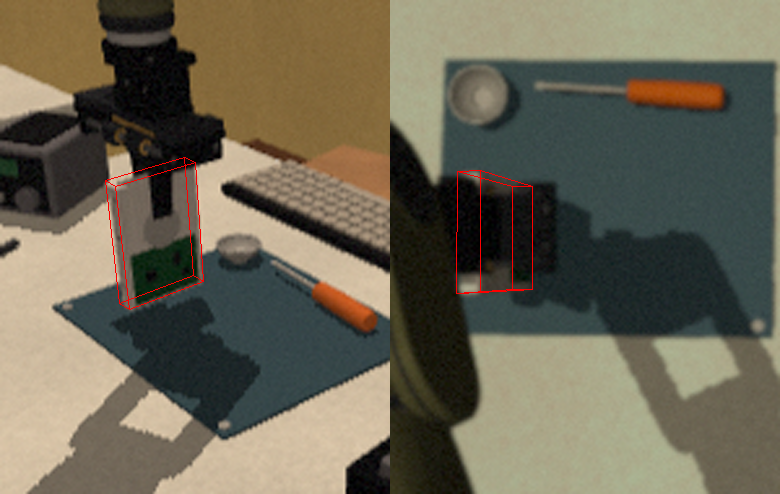

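The drive hangs upright above the mat with its board side toward −y, clear of the dish and screwdriver. I lower it gently.

Emit:
play_rows(deltas=[0,0,0.6,0,0,0,0,0,0.6,0,0,0,0,0,0.4,0,0,0,0,0,0.1,0,0,0,0,0,0.1,0,0,0,0,0,0,0,0,0,0,0,0,0,0,0])

```text
t: 13.3
tool_pos: [0.5294, 0.271, 0.1193]
tcp_rot: [0.0, -0.0, 1.0, 0.0]
contact_force: [-0.1, -0.0, -3.5]
finger_gap: 0.0199
```

Emit:
play_rows(deltas=[0,0,0.15,0,0,0,0,0,0.15,0,0,0,0,0,0,0,0,0])

```text
t: 13.6
tool_pos: [0.5296, 0.2711, 0.1193]
tcp_rot: [0.0, -0.0, 1.0, -0.0]
contact_force: [-6.3, -1.8, 10.4]
finger_gap: 0.0198
```

Contact at TCP 0.119. I ease off and release.

Emit:
play_rows(deltas=[0,0,-0.2,0,0,0,0,0,0,0,0,0,0,0,0,0,0,0])

```text
t: 13.9
tool_pos: [0.5299, 0.2711, 0.1193]
tcp_rot: [0.001, -0.0, 1.0, 0.0]
contact_force: [-2.1, -0.6, 4.6]
finger_gap: 0.02
```

Emit:
play_rows(deltas=[0,0,0,0,0,0,0,0,0,0,0,0,0,0,0,0,0,0,0,0,0,0,0,0,0,0,0,0,0,0], fingers=45)

```text
t: 14.4
tool_pos: [0.5293, 0.2709, 0.118]
tcp_rot: [-0.0, -0.0, 1.0, -0.0]
contact_force: [0.2, 0.0, -0.1]
finger_gap: 0.0425
```

Emit:
play_rows(deltas=[0,0,-1,0,0,0,0,0,-2,0,0,0,0,0,-3,0,0,0,0,0,-3,0,0,0,0,0,-3,0,0,0,0,0,-1,0,0,0,0,0,0,0,0,0])

```text
t: 15.1
tool_pos: [0.5303, 0.2713, 0.2507]
tcp_rot: [0.002, -0.0, 1.0, 0.001]
contact_force: [0.0, -0.0, -0.2]
finger_gap: 0.0428
```

Run:
```python
from h import *
s=bot.sense();print(s["finger_gap"],s["contact_force"],s["tool_pos"])
out=[]
for n,x0,y0 in(("side",200,60),("top",160,120)):
    im=cv2.resize(imaging.read_camera(n)[y0:y0+190,x0:x0+150],None,fx=2.6,fy=2.6,interpolation=2)
    wire(im,n,box(.53-.051,.53+.051,.261,.281,.004,.151),(0,0,255),2.6,(x0-.5,y0-.5))
    out.append(im)
cv2.imwrite("pics/st.png",np.hstack(out))
```

```text
0.04280117552484188 [ 0.01416265 -0.03865386 -0.20246727] [0.53031002 0.27132465 0.25070291]
```

View pics/st.png

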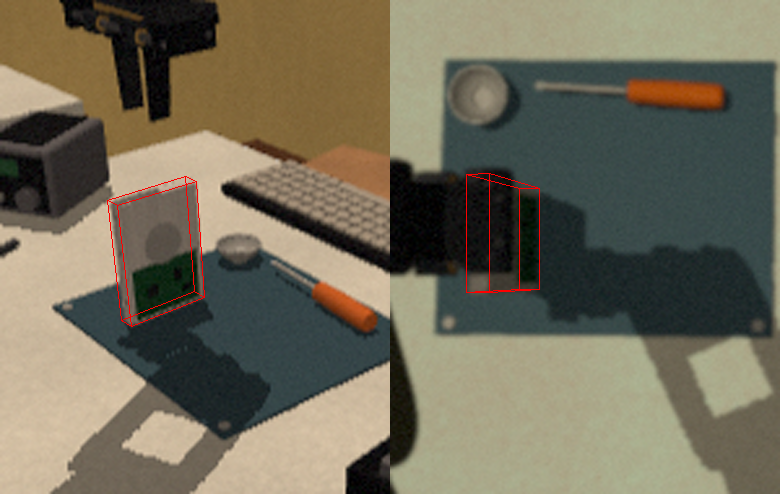

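The drive stands free on the mat and the wireframe matches it in both views. To avoid a slap, I straddle the top edge with the fingers and push the lid side with the +y finger. The other finger then catches the drive and lowers it.

Emit:
play_rows(deltas=[0,0,0,0,0,0,0,0,2,0,0,0,0,0,3,0,0,0,0,0,3,0,0,0,0,0,2,0,0,0,0,0,1,0,0,0,0,0,0,0,0,0,0,0,0,0,0,0], fingers=55)

```text
t: 16.0
tool_pos: [0.5296, 0.271, 0.1385]
tcp_rot: [0.0, -0.0, 1.0, 0.0]
contact_force: [0.2, 0.2, -0.6]
finger_gap: 0.0521
```

Emit:
play_rows(deltas=[0,-0.4,0,0,0,0,0,-0.4,0,0,0,0,0,-0.4,0,0,0,0,0,-0.3,0,0,0,0,0,-0.3,0,0,0,0,0,-0.3,0,0,0,0,0,-0.3,0,0,0,0,0,-0.3,0,0,0,0,0,-0.3,0,0,0,0,0,0,0,0,0,0])

```text
t: 17.0
tool_pos: [0.5293, 0.2405, 0.138]
tcp_rot: [-0.0, -0.0, 1.0, -0.0]
contact_force: [-0.6, -0.7, -0.3]
finger_gap: 0.052
```

Run:
```python
from h import *
s=bot.sense();print(s["finger_gap"],s["contact_force"],s["tool_pos"],s["joints"].round(2))
out=[]
for n,x0,y0 in(("side",200,60),("top",160,120)):
    im=cv2.resize(imaging.read_camera(n)[y0:y0+190,x0:x0+150],None,fx=2.6,fy=2.6,interpolation=2)
    out.append(im)
cv2.imwrite("pics/tip1.png",np.hstack(out))
```

```text
0.05203689251813669 [-0.58434826 -0.74272126 -0.28433515] [0.52930894 0.24052342 0.1380473 ] [ 0.33  0.05  1.89 -0.    1.21 -1.24]
```

View pics/tip1.png

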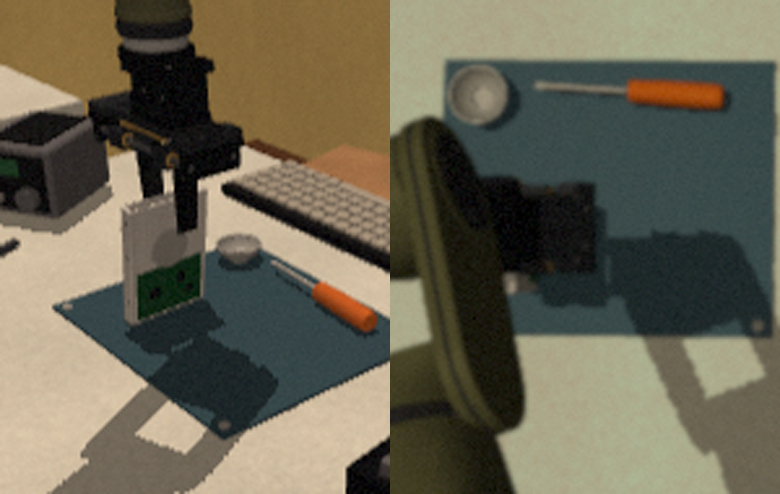

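The drive is leaning about 7° under the +y finger. I push a bit further so it goes past balance onto the other finger.

Emit:
play_rows(deltas=[0,-0.2,0,0,0,0,0,-0.2,0,0,0,0,0,-0.2,0,0,0,0,0,0,0,0,0,0,0,0,0,0,0,0,0,0,0,0,0,0])

```text
t: 17.7
tool_pos: [0.5293, 0.2349, 0.1382]
tcp_rot: [-0.0, -0.0, 1.0, 0.0]
contact_force: [0.6, -0.9, 0.0]
finger_gap: 0.0523
```

Run:
```python
from h import *
s=bot.sense();print(s["finger_gap"],s["contact_force"],s["tool_pos"],s["joints"].round(2))
im=cv2.resize(imaging.read_camera("side")[60:250,200:350],None,fx=3,fy=3,interpolation=2)
cv2.imwrite("pics/tip2.png",im)
```

```text
0.05231471838308965 [ 0.64339638 -0.93104117  0.04725376] [0.52934638 0.23491289 0.1381882 ] [ 0.32  0.04  1.89  0.    1.21 -1.25]
```

View pics/tip2.png

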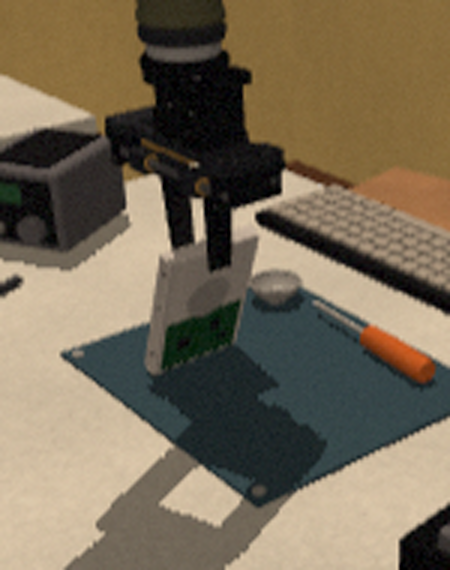

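The drive now rests on the −y finger at about 20°. I plan the lowering path.

```bash
cat > plan.py <<'E'
from h import *
def plan(th0,th1,ph0,ph1,d0,d1,n,P=(.261,.004),g=.052,L=.147,start=None):
    # 2D plan in (y,z); tool x=-X, turn phi = -about tool x
    def pose(th,ph,d):
        th,ph=np.radians([th,ph]);E=np.array(P)+L*np.array([-np.sin(th),np.cos(th)])
        tz=np.array([np.sin(ph),-np.cos(ph)]);ty=np.array([np.cos(ph),np.sin(ph)])
        return E+(d-.014)*tz+g/2*ty
    c=np.array(start) if start is not None else pose(th0,ph0,d0);ph=ph0;rows=[]
    for i in range(1,n+1):
        f=i/n;t=pose(th0+f*(th1-th0),ph0+f*(ph1-ph0),d0+f*(d1-d0))
        p=np.radians(ph);tz=np.array([np.sin(p),-np.cos(p)]);ty=np.array([np.cos(p),np.sin(p)])
        dy,dz=round((t-c)@ty*100,2),round((t-c)@tz*100,2);dph=round(ph0+f*(ph1-ph0)-ph,1)
        c=c+(dy*ty+dz*tz)/100;ph+=dph;rows+=[0,dy,dz,-dph,0,0]
    print(rows,"end",c,ph);return c,ph
E
python3 - <<'E'
from plan import *
c,ph=plan(20.7,45,0,30,.017,.014,12,start=(.2350,.1382))
c,ph=plan(45,66,30,45,.014,.010,12,start=c)
c,ph=plan(66,83.5,45,45,.010,.006,12,start=c)
E
```

```text
[0, np.float64(-0.47), np.float64(0.02), -2.5, 0, 0, 0, np.float64(-0.48), np.float64(0.05), -2.5, 0, 0, 0, np.float64(-0.47), np.float64(0.05), -2.5, 0, 0, 0, np.float64(-0.48), np.float64(0.04), -2.5, 0, 0, 0, np.float64(-0.49), np.float64(0.04), -2.5, 0, 0, 0, np.float64(-0.48), np.float64(0.03), -2.5, 0, 0, 0, np.float64(-0.49), np.float64(0.03), -2.5, 0, 0, 0, np.float64(-0.49), np.float64(0.02), -2.5, 0, 0, 0, np.float64(-0.5), np.float64(0.03), -2.5, 0, 0, 0, np.float64(-0.49), np.float64(0.01), -2.5, 0, 0, 0, np.float64(-0.5), np.float64(0.02), -2.5, 0, 0, 0, np.float64(-0.5), np.float64(0.0), -2.5, 0, 0] end [0.1795686  0.12099884] 30.0
[0, np.float64(-0.44), np.float64(0.04), -1.2, 0, 0, 0, np.float64(-0.43), np.float64(0.03), -1.3, 0, 0, 0, np.float64(-0.43), np.float64(0.04), -1.2, 0, 0, 0, np.float64(-0.43), np.float64(0.05), -1.3, 0, 0, 0, np.float64(-0.43), np.float64(0.05), -1.2, 0, 0, 0, np.float64(-0.44), np.float64(0.05), -1.3, 0, 0, 0, np.float64(-0.43), np.float64(0.05), -1.2, 0, 0, 0, np.float64(-0.43), np.float64(0.06), -1.3, 0, 0, 0, np.float64(-0.43), np.floa
[... 166 characters left out ...]
 -1.3, 0, 0] end [0.14228275 0.08498103] 45.0
[0, np.float64(-0.35), np.float64(0.1), -0.0, 0, 0, 0, np.float64(-0.34), np.float64(0.12), -0.0, 0, 0, 0, np.float64(-0.34), np.float64(0.12), -0.0, 0, 0, 0, np.float64(-0.34), np.float64(0.13), -0.0, 0, 0, 0, np.float64(-0.33), np.float64(0.14), -0.0, 0, 0, 0, np.float64(-0.33), np.float64(0.15), -0.0, 0, 0, 0, np.float64(-0.32), np.float64(0.15), -0.0, 0, 0, 0, np.float64(-0.32), np.float64(0.17), -0.0, 0, 0, 0, np.float64(-0.31), np.float64(0.17), -0.0, 0, 0, 0, np.float64(-0.31), np.float64(0.18), -0.0, 0, 0, 0, np.float64(-0.3), np.float64(0.19), -0.0, 0, 0, 0, np.float64(-0.29), np.float64(0.2), -0.0, 0, 0] end [0.12771635 0.04467595] 45.0
```

Emit:
play_rows(deltas=[0,-0.47,0.02,-2.5,0,0,0,-0.48,0.05,-2.5,0,0,0,-0.47,0.05,-2.5,0,0,0,-0.48,0.04,-2.5,0,0,0,-0.49,0.04,-2.5,0,0,0,-0.48,0.03,-2.5,0,0,0,-0.49,0.03,-2.5,0,0,0,-0.49,0.02,-2.5,0,0,0,-0.5,0.03,-2.5,0,0,0,-0.49,0.01,-2.5,0,0,0,-0.5,0.02,-2.5,0,0,0,-0.5,0,-2.5,0,0])

```text
t: 18.95
tool_pos: [0.5294, 0.1792, 0.1207]
tcp_rot: [0.0, -0.0, 0.966, 0.259]
contact_force: [-0.2, -1.3, -1.6]
finger_gap: 0.0524
```

Run:
```python
from h import *
s=bot.sense();print(s["finger_gap"],s["contact_force"],s["tool_pos"],s["joints"].round(2));print(cur()[1].as_matrix().round(3))
im=cv2.resize(imaging.read_camera("side")[60:250,200:350],None,fx=3,fy=3,interpolation=2)
cv2.imwrite("pics/tip3.png",im)
```

```text
0.0524080319851796 [-0.18983609 -1.25875354 -1.61375344] [0.52935393 0.1791512  0.1207094 ] [-0.03 -0.    2.04  0.57  1.18 -1.84]
[[-1.    -0.001 -0.   ]
 [-0.001  0.865  0.501]
 [-0.     0.501 -0.865]]
```

View pics/tip3.png

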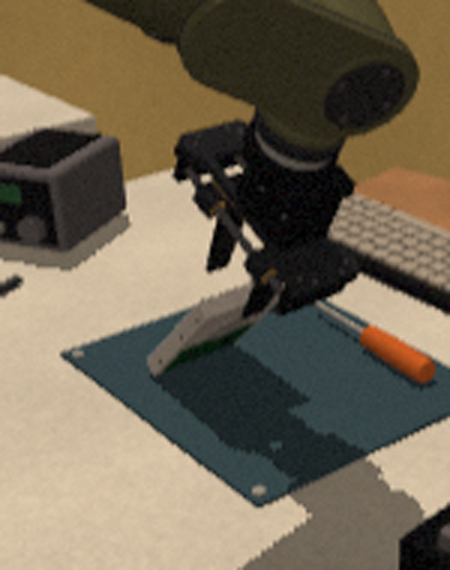

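The drive is at about 45°, carried by the lower finger, with its base edge at (152,372). The pose tracks the plan, so I continue.

Emit:
play_rows(deltas=[0,-0.44,0.04,-1.2,0,0,0,-0.43,0.03,-1.3,0,0,0,-0.43,0.04,-1.2,0,0,0,-0.43,0.05,-1.3,0,0,0,-0.43,0.05,-1.2,0,0,0,-0.44,0.05,-1.3,0,0,0,-0.43,0.05,-1.2,0,0,0,-0.43,0.06,-1.3,0,0,0,-0.43,0.07,-1.2,0,0,0,-0.42,0.06,-1.3,0,0,0,-0.43,0.07,-1.2,0,0,0,-0.43,0.08,-1.3,0,0])

```text
t: 20.2
tool_pos: [0.5294, 0.142, 0.0846]
tcp_rot: [-0.0, -0.0, 0.924, 0.384]
contact_force: [-0.4, -0.3, -2.0]
finger_gap: 0.0522
```

Emit:
play_rows(deltas=[0,-0.35,0.1,0,0,0,0,-0.34,0.12,0,0,0,0,-0.34,0.12,0,0,0,0,-0.34,0.13,0,0,0,0,-0.33,0.14,0,0,0])

```text
t: 20.7
tool_pos: [0.5295, 0.1345, 0.0685]
tcp_rot: [0.0, -0.001, 0.924, 0.383]
contact_force: [0.2, -0.5, -2.6]
finger_gap: 0.0525
```

Run:
```python
from h import *
s=bot.sense();print(s["finger_gap"],s["contact_force"],s["tool_pos"],s["joints"].round(2));print(cur()[1].as_matrix().round(3))
im=cv2.resize(imaging.read_camera("side")[60:250,200:350],None,fx=3,fy=3,interpolation=2)
cv2.imwrite("pics/tip4.png",im)
```

```text
0.052492573749627444 [ 0.16029485 -0.46888566 -2.5591316 ] [0.52949154 0.13452399 0.06851279] [-0.22  0.15  2.07  0.81  1.26 -2.19]
[[-1.    -0.001 -0.   ]
 [-0.001  0.707  0.707]
 [-0.     0.707 -0.707]]
```

View pics/tip4.png

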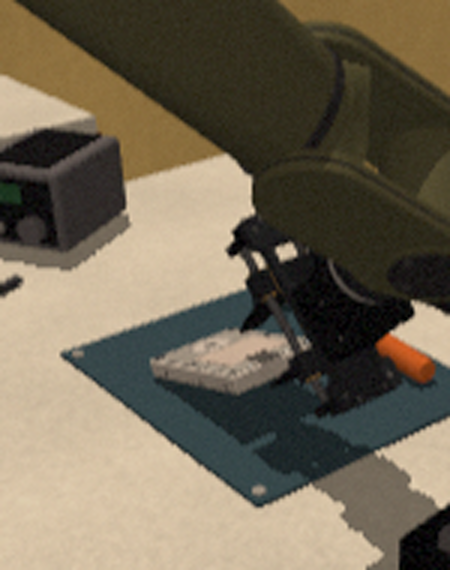

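The drive is at about 73°, lid up, and the force is just its share of weight. I continue to the end of the lowering.

Emit:
play_rows(deltas=[0,-0.33,0.15,0,0,0,0,-0.32,0.15,0,0,0,0,-0.32,0.17,0,0,0,0,-0.31,0.17,0,0,0])

```text
t: 21.15
tool_pos: [0.5294, 0.1299, 0.0547]
tcp_rot: [-0.0, -0.0, 0.924, 0.383]
contact_force: [0.3, 0.1, -1.8]
finger_gap: 0.0525
```

Emit:
play_rows(deltas=[0,-0.31,0.18,0,0,0,0,-0.3,0.19,0,0,0,0,-0.29,0.2,0,0,0,0,0,0,0,0,0])

```text
t: 21.55
tool_pos: [0.5291, 0.1275, 0.044]
tcp_rot: [-0.001, -0.0, 0.924, 0.383]
contact_force: [0.0, -0.3, -2.4]
finger_gap: 0.0525
```

Run:
```python
from h import *
s=bot.sense();print(s["finger_gap"],s["contact_force"],s["tool_pos"],s["joints"].round(2))
im=cv2.resize(imaging.read_camera("side")[100:250,200:350],None,fx=4,fy=4,interpolation=2)
cv2.imwrite("pics/tip5.png",im)
```

```text
0.052480421931361675 [ 0.01833644 -0.25937396 -2.38530603] [0.52912865 0.12753893 0.04399713] [-0.23  0.2   2.07  0.82  1.23 -2.23]
```

View pics/tip5.png

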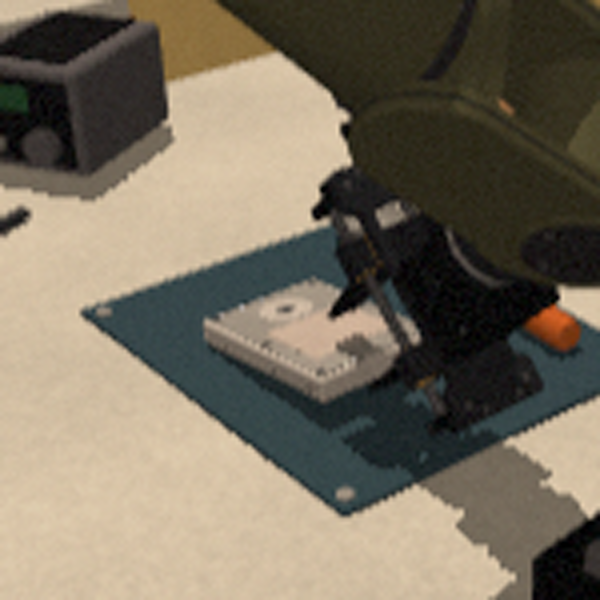

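The drive is at about 84° with the finger just under its end. I slide the finger out toward −y, then retreat up.

Emit:
play_rows(deltas=[0,-0.3,-0.3,0,0,0,0,-0.5,-0.5,0,0,0,0,-0.6,-0.6,0,0,0,0,-0.6,-0.6,0,0,0,0,0,0,0,0,0])

```text
t: 22.1
tool_pos: [0.5301, 0.0981, 0.045]
tcp_rot: [0.001, 0.0, 0.924, 0.383]
contact_force: [0.1, -0.0, 0.7]
finger_gap: 0.0523
```

Emit:
play_rows(deltas=[0,1,-1,0,0,0,0,2,-2,0,0,0,0,2.5,-2.5,0,0,0,0,2.5,-2.5,0,0,0,0,2.5,-2.5,5,0,0,0,1,-1,8,0,0,0,0,-1,8,0,0,0,0,0,8,0,0,0,0,0,8,0,0,0,0,0,8,0,0])

```text
t: 23.1
tool_pos: [0.5298, 0.0954, 0.2185]
tcp_rot: [0.002, 0.0, 1.0, -0.002]
contact_force: [0.5, 0.2, 0.0]
finger_gap: 0.0526
```

Run:
```python
from h import *
s=bot.sense();print(s["t"],s["finger_gap"],s["contact_force"],s["tool_pos"],s["joints"].round(2))
for n in("side","top"): cv2.imwrite(f"pics/fin_{n}.png",imaging.read_camera(n))
```

```text
23.1 0.05257031565671594 [0.4868495  0.23161339 0.01367444] [0.52978188 0.0954252  0.21846786] [ 0.08 -0.12  1.91 -0.01  1.35 -1.49]
```

View pics/fin_side.png

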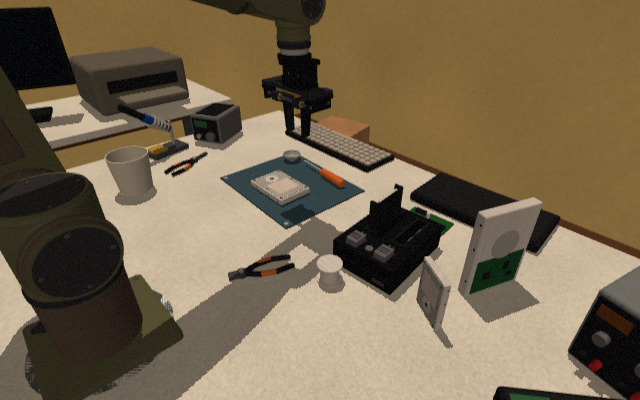

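View pics/fin_top.png

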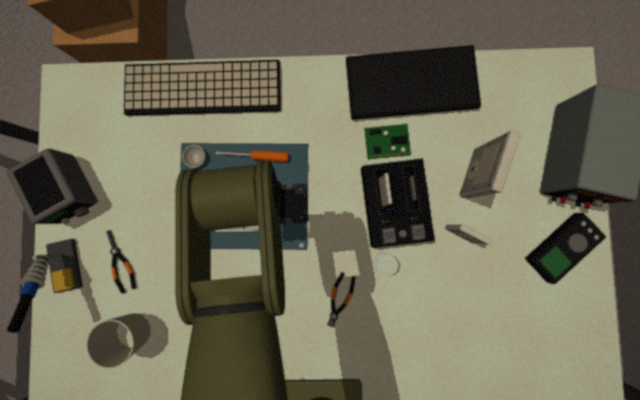

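Run:
```python
from h import *
im=imaging.read_camera("side")
a=cv2.resize(im[140:240,210:330],None,fx=3.2,fy=3.2,interpolation=2)
wire(a,"side",box(.479,.581,.114,.261,.004,.024),(0,0,255),3.2,(209.5,139.5))
b=cv2.resize(im[170:270,325:445],None,fx=3.2,fy=3.2,interpolation=2)
wire(b,"side",d2w(DOCK,box(-.021,.081,.025,.045,.022,.132)),(255,0,255),3.2,(324.5,169.5))
cv2.imwrite("pics/fin2.png",np.hstack([a,b]))
for l,z in (("drive_lid",.024),("tray",.022),("screwdriver",.01),("screw_dish",.004),("solder_spool",0),("board",0)):
    r=imaging.place_of("side",l)
    for q in r[:3]:
        v,u=q["position"];print(l,round(q["p"],2),ray("side",u,v,z).round(4))
```

```text
drive_lid 0.8 [ 0.7314 -0.3575  0.024 ]
drive_lid 0.78 [ 0.4865 -0.3449  0.024 ]
drive_lid 0.76 [0.5295 0.1783 0.024 ]
tray 0.84 [ 0.5754 -0.1599  0.022 ]
screwdriver 0.64 [0.6694 0.1618 0.01  ]
screw_dish 0.48 [0.681  0.3174 0.004 ]
screw_dish 0.48 [ 0.3865 -0.1764  0.004 ]
solder_spool 0.86 [ 0.3919 -0.1686  0.    ]
board 0.66 [ 0.7081 -0.1891  0.    ]
```

View pics/fin2.png

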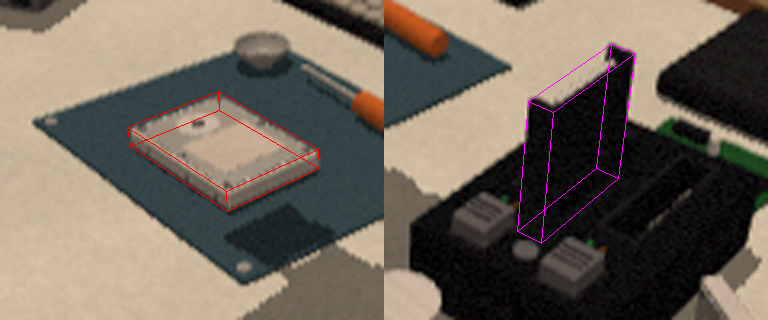

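The drive lies flat and lid up inside its wireframe. The tray is seated, and the bystanders are where they were within detection noise. The arm is clear at 0.22 m with no force on it, so I hand in.

Run:
```python
from h import *
print(job.close_job())
```

```text
the job is handed in; nothing more can be done
None
```

The drive is out of the dock and lying flat on the mat, lid up, and the job was handed in at about 23.5 s.

**What I did:**
- **Eject:** I pressed the right eject key to its stop at 30 N, and the drive rose 12 mm.
- **Stand:** I lifted it out and stood it on its connector end on the mat. I let go, and it stood free.
- **Tip:** I pushed it past balance from the lid side and lowered it on one finger onto its board side. The drive's end fell about 1–2 cm when the finger slid out.

**Last checks:**
- **Drive:** It matches a wireframe of the drive lying flat at (0.53, 0.19), within about a pixel.
- **Tray and bystanders:** The tray still fits its seated wireframe. The screwdriver, dish, spool and board were found within about 1–1.5 cm of their first readings. That is the networks' own scatter, and the pictures show no movement.
- **Arm:** It was clear of everything, with no force on the tool.

**Disagreements:** The networks' "drive_lid" search ranked the two loose look-alike drives slightly above the real one. The third hit, at (0.530, 0.178), was the real lid, about 1 cm from the wireframe position. I made no top-camera check of the drive at the end, because the arm was in the way.

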